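# Click the glue bottles' caps home

### The job

Close up the glue bottles in the rack. First push down the cap that is only sitting on its bottle, not yet clicked, until it is fully home; then take the loose cap from the bench, put it on the bare spout and press it on through the click until it is fully home. Finish there, still pressing firmly down on that last cap, about as hard as the click took, without letting up or letting go; leave everything else on the bench where it is.

Things in the scene. Friction and masses are not known exactly. Their poses are not given: they have to be found in the camera images.
- loose_cap_mid (a point): Loose cap, standing upright on its open rim on the bench in front of the rack: a dark grey ribbed plastic cylinder 36 mm across, 46 mm tall, closed flat on top, open below, about 25 g. This point is its centre, 23 mm above its rim; z is its axis, up.
- loose_cap: The same loose cap by its open rim: origin at the centre of the rim, 23 mm below its centre. Inside, the mouth is 32 mm wide and narrows over 4.5 mm to a land 26 mm wide that must snap past the bead on a spout; above the land it is hollow up to 43 mm.
- proud_cap_mid (a point): The cap not yet clicked: same kind and size as the loose cap, sitting upright on one of the bottles by its weight alone, its rim about 9.5 mm above the bottle's collar; it can be knocked off sideways. This point is its centre, 23 mm above its rim and 23 mm below its flat top; z is its axis, up.
- open_bottle_seat (a point): Bare bottle: centre of the flat rigid upper face of its 42 mm wide collar, on which a cap's rim rests when fully home; 134 mm above the bottle's foot, 146 mm above the bench; z up. From it rises the spout: a foot 23 mm across and 14 mm tall, then a cone to a 9 mm tip 35 mm above this point.
- open_bottle: The bare bottle's foot: origin 134 mm straight below its seat. How the snap works: a springy bead, 30 mm across, rings the spout's foot 10 mm above the seat. A cap pushed straight down meets it with its rim 9.5 mm above the seat; the push grows to its peak near 7 mm, drops to almost nothing (the click), and the cap then runs easily the last 5 mm down to the collar, which is rigid. Peak about 7 to 13 N.
- proud_bottle_seat (a point): The bottle under the cap that is not yet clicked; same bottle, collar, spout and bead as the bare one. Centre of its collar's upper face, where the cap's rim rests when fully home; z up.
- rack: The plywood rack: 86 mm deep along its x, 300 mm along its y (the row of bottles), rails up to 42 mm; origin at the centre of its underside. Three identical cream plastic bottles, 58 mm across, stand firmly in it at -90, 0 and +90 mm along its y, in varying order: one bare, one with the cap not yet clicked, one with its cap already fully home, which is left alone.
- tape_roll: Roll of masking tape lying flat, 84 mm across, 24 mm tall; origin under its centre. To be left alone.
- sanding_block: Cork sanding block, 62 x 106 mm, 35 mm tall; origin under its centre. To be left alone.
- pencil: Flat carpenter's pencil, 195 mm long along its x, 15 mm wide, 8 mm tall; origin on its underside. To be left alone.
- block_plane: Block plane, 160 mm along its x, 46 mm wide, about 55 mm tall; origin under its sole's centre. To be left alone.
- chisel: Wood chisel lying along its x, 280 mm long, 28 mm tall; origin on its underside where handle meets blade. To be left alone.
- varnish_jar: Jar of varnish with a metal lid, 68 mm across, 85 mm tall; origin under its centre. To be left alone.
- duck_weight: Draughtsman's spline weight, a dark block 95 x 45 x 34 mm with a brass hook at its +x end; origin under its centre. To be left alone.

How it is judged:
On the way, in this order (a step that is already met when the one before it is completed fails the run):
1. the cap that was only sitting on its bottle is clicked fully home (z of proud_cap_mid in the frame of proud_bottle_seat between 0.0205 and 0.0245 m and horizontal distance between proud_cap_mid and proud_bottle_seat below 0.003 m and angle between the z axis of proud_cap_mid and the z axis of proud_bottle_seat, either way round below 0.06 rad), for 0.2 s.
2. the loose cap from the bench is clicked fully home on the bare spout (z of loose_cap_mid in the frame of open_bottle_seat between 0.0205 and 0.0245 m and horizontal distance between loose_cap_mid and open_bottle_seat below 0.003 m and angle between the z axis of loose_cap_mid and the z axis of open_bottle_seat, either way round below 0.06 rad), for 0.2 s.
At the end, for the whole second after the job is handed in: Both caps are clicked fully home on their bottles (rim within 1.5 mm of the collar, within 3 mm of the spout's axis, upright within 0.06 rad), and the robot is still pressing on the cap that came from the bench, which bears on its bottle with more than 4 N throughout the last second (all of step 1 and all of step 2 and contact force between loose_cap and open_bottle above 4 N and contact force between any of the fingers, the arm and loose_cap above 3 N); the arm keeps its last pose, push and grip.
It fails at once if another thing on the bench is pushed more than 25 mm from its place (distance of any of tape_roll, sanding_block, pencil, block_plane, chisel, varnish_jar, duck_weight from where it was at the start of the episode above 0.025 m).
It fails at once if the varnish jar is tipped over (angle between varnish_jar's own z axis and vertical above 0.5 rad).
It also fails if it takes over 56 s, if anything falls off the work surface, if the arm or the gripper's body presses on something with over 40 N, if the wrist force passes 120 N, or if a joint passes its speed limit or range.

### The arm

A 7-joint arm with a two-finger parallel gripper is mounted at the origin on the work surface. World frame = base frame: x ahead of the robot, y to its left, z up, the work surface at z = 0. Lengths are in m, angles in rad, forces in N, time in s.
With the tool pointing down it reaches from about 0.4 to 0.85 m from the base axis. Payload 10.4 kg.
Tool frame: the origin (TCP) lies between the finger pads; the fingertips stand 25 mm ahead of it and the grasp point (between the pads) lies 6 mm ahead of it; x points along the fingers, y is the direction in which the jaws open and shut, and the axes are right-handed (so a half turn about x gives the same grasp; the last joint's range is limited). The gripper opens to 87 mm and grips with 3 to 60 N. Pads are 19 mm wide; open, the fingers measure 117 mm over their backs; the gripper's body (75 mm by 190 mm) begins 51 mm behind the grasp point.
Start: joints at [-1.307, 0.332, -0.065, 1.46, 0.022, 1.35, -0.088], TCP at [0.177, 0.599, 0.248] pointing down, gripper open.
Joint ranges: [-2.6, 2.6], [-0.5, 2.12], [-1.47, 1.34], [0.16, 2.42], [-1.27, 4.41], [0.06, 2.06], [-2.6, 2.6]. Speed limits (rad/s): [2.22, 2.22, 2.79, 2.79, 3.14, 3.14, 3.14].

### API

Orientations are given as a unit quaternion [x, y, z, w].
In Python, from bench import r gives the robot as it stands.
- The arm moves only by the shell command python3 -m pendant 'ROWS' [FORCE]. ROWS is JSON, a list of rows, each an object with "translation": the shift along the world's x, y, z in cm, a list of three; "angular": the turn, a rotation vector about the world's x, y, z in degrees, a list of three; "hand": the opening, from -1 (shut) to 1 (fully open). In form: [{"translation": [dx, dy, dz], "angular": [wx, wy, wz], "hand": hand}, ...]. A call has 1 to 20 rows; each row shifts and turns the commanded pose from where the row before left it; what a row does not reach is not made up. A row lasts 1/10 s, in which the tool goes at most 50 mm and 8.59 degrees, less where a joint would pass 70% of its speed; a pose out of reach is approached as far as the arm can. A call is refused whole if a number of a shift passes 5 or a number of a turn 8.59, either way. A call with a gripper value outside its range is refused whole. The fingers move at their own pace and stop on an object; FORCE is the grip in N (left out, the last holds). Time passes only in rows, so rows that do not move let the fingers close. It gives the time, the measured TCP pose, the force and the opening at its end, in the units of the state.
- r.read_state(): the state, without advancing time (a new reading comes with each control period).
- r.camera(name): name is "scene" or "top" or "wrist"; returns the picture (420x560x3 uint8, red, green, blue); there is no depth.
- r.camera_info(name): a dict with "fx", "fy", "cx", "cy" (pixels), "rvec" (rotation vector, rad) and "tvec" (3), from world to camera coordinates, as OpenCV has them; the wrist camera has in their place "mount" (4x4, takes a point from camera to tool coordinates, whose origin is the TCP and whose axes are the tool frame's). Camera axes: x right, y down, z forward; pixel columns grow to the right and rows downward; lengths in m; the calibration is good to about 2 mm. A picture is of the moment at which its call begins: read the wrist's pose just before it. camera_info takes no time and is no camera call.
- r.close_job(): hands the job in, once; it reports no verdict.
Trained networks look in the newest picture that a camera, given by its name, has taken for a name from the list of things; names that differ only in an ending like _2 or _b are one class to them, and where a whole thing is asked for, a point or a joint stands for the part that bears it (a point fixed in the world has none). Each returns a list of dicts, best first, with "confidence" (0 to 1); they miss things now and then, are a little off and sometimes report something else, mostly with a low value. They report only what shows in the picture. A call takes as long as a camera call.
- r.find_in(camera, name): "point" ([row, column] in pixels, amid what is visible of it).
- r.mark_of(camera, name): "point" ([row, column] in pixels: a listed point, or the origin of a listed thing).
The state is a dict: "time": time; "joint_positions": joint angles; "joint_vel": joint speeds; "joint_torque": joint torques, N m; "ee_pos": TCP position; "eef_rot": TCP orientation; "ft_force": force on the tool from outside, world axes, zero at the start; "torque": the same for the moment, N m; "width": finger opening in m.
Only numpy, scipy, OpenCV 4.12 (cv2) and the standard library are available. Lean on these libraries where they do the work, as an engineer would, in place of code of your own. Each camera call takes 0.05 s, during which the arm holds its last target.

## Working session

There is one attempt and no reset: what is moved stays moved. The work goes in short steps, Python scripts to look and compute and a shell command to move; the robot and the scene stay as the last step left them, time stands still between calls to the robot, and variables do not carry over. Pictures are saved under pics/ and viewed, and the job is handed in when it is done.

```bash
ls; mkdir -p pics
python3 - <<'E'
from bench import r
import cv2
s=r.read_state();print(s)
for c in ("scene","top","wrist"):
    print(c,r.camera_info(c))
    cv2.imwrite(f"pics/{c}0.png",r.camera(c)[:,:,::-1])
E
```

```text
pics
{'time': 0.0, 'joint_positions': array([-1.30658894,  0.33289258, -0.06470599,  1.46095112,  0.02163735,
        1.34989238, -0.08849278]), 'joint_vel': array([-9.18143726e-04, -2.92504217e-04, -9.57051908e-05,  1.73811647e-03,
        1.17453722e-03,  1.43228321e-03,  1.46334219e-04]), 'joint_torque': array([-7.34528767e-04, -6.23257613e+01,  2.42230610e-02, -3.89884043e+01,
       -6.13196357e-02,  4.02495638e-02,  1.51807931e-04]), 'ee_pos': array([0.17671928, 0.59912685, 0.24673633]), 'eef_rot': array([ 0.10052958,  0.69988799, -0.10154983,  0.699813  ]), 'ft_force': array([-0.12008065,  0.00149825,  0.64226726]), 'torque': array([ 0.06548587,  0.01562444, -0.00598399]), 'width': 0.08679164506466461}
scene {'fx': 476.1682064005484, 'fy': 476.1682064005484, 'cx': 276.3745708081725, 'cy': 209.80264689508766, 'rvec': array([ 2.38978002,  1.08818792, -0.28900416]), 'tvec': array([-0.40923559, -0.31750425,  1.51807124])}
top {'fx': 509.56454227193586, 'fy': 509.56454227193586, 'cx': 280.2713587248008, 'cy': 216.38074857752576, 'rvec': array([ 2.11482238, -2.13809926,  0.18318202]), 'tvec': array([0.01409421, 0.61294448, 1.4689545 ])}
wrist {'fx': 317.95899327436524, 'fy': 317.95899327436524, 'cx': 277.7945111427306, 'cy': 213.89580597185892, 'mount': array([[-5.95183990e-04, -2.75586714e-01,  9.61276032e-01,
        -1.37385430e-01],
       [ 9.99999118e-01,  9.77324877e-04,  8.99347520e-04,
        -1.40248630e-03],
       [-1.18732721e-03,  9.61275719e-01,  2.75585889e-01,
        -7.47313683e-02],
       [ 0.00000000e+00,  0.00000000e+00,  0.00000000e+00,
         1.00000000e+00]])}
```

View pics/scene0.png

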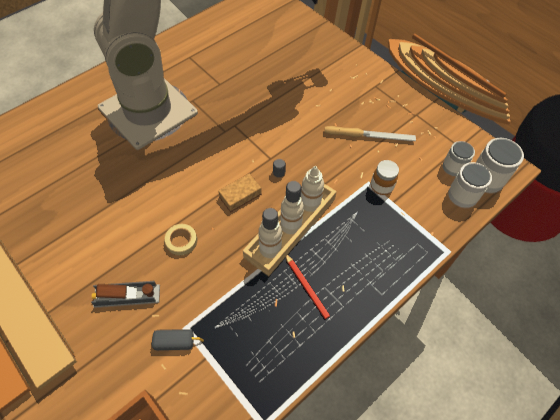

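View pics/top0.png

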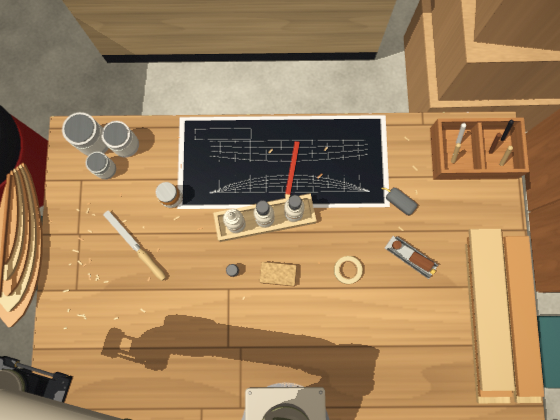

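View pics/wrist0.png

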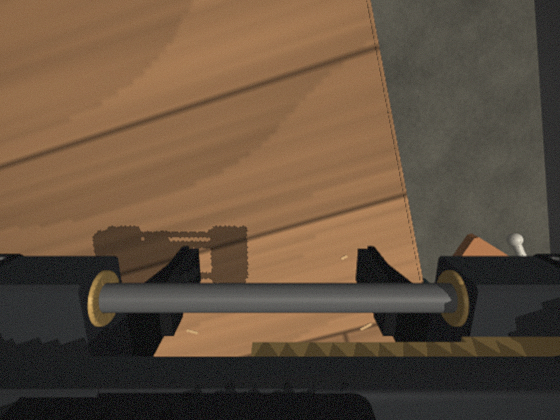

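Run:
```python
from bench import r
for c in ("scene","top"):
    for n in ("loose_cap_mid","loose_cap","proud_cap_mid","open_bottle_seat","proud_bottle_seat","rack","open_bottle"):
        print(c,n,[(np_['point'],round(np_['confidence'],2)) for np_ in r.mark_of(c,n)[:3]])
print(r.read_state()['time'])
```

```text
scene loose_cap_mid [([169.2, 280.7], 0.75)]
scene loose_cap [([169.6, 277.4], 0.58)]
scene proud_cap_mid [([191.7, 292.8], 0.84)]
scene open_bottle_seat [([177.5, 312.5], 0.77)]
scene proud_bottle_seat [([199.7, 293.5], 0.89)]
scene rack [([225.1, 288.8], 0.98)]
scene open_bottle [([199.2, 312.5], 0.97)]
top loose_cap_mid []
top loose_cap [([270.4, 234.8], 0.46)]
top proud_cap_mid [([212.2, 258.1], 0.54)]
top open_bottle_seat [([212.3, 231.5], 0.65)]
top proud_bottle_seat [([209.5, 263.4], 0.49)]
top rack [([216.1, 263.1], 0.65)]
top open_bottle [([225.4, 241.5], 0.83)]
0.85
```

```bash
cat > h.py <<'E'
import numpy as np, cv2
from bench import r
from scipy.spatial.transform import Rotation as R
def P(c):
    i=r.camera_info(c); K=np.array([[i['fx'],0,i['cx']],[0,i['fy'],i['cy']],[0,0,1]])
    if 'rvec' in i: return K,cv2.Rodrigues(i['rvec'])[0],i['tvec']
    s=r.read_state(); T=np.eye(4);T[:3,:3]=R.from_quat(s['eef_rot']).as_matrix();T[:3,3]=s['ee_pos']
    W=np.linalg.inv(T@i['mount']); return K,W[:3,:3],W[:3,3]
def proj(c,X):
    K,A,t=P(c); return cv2.projectPoints(np.atleast_2d(np.array(X,float)),cv2.Rodrigues(A)[0],t,K,None)[0][:,0]  # col,row
def at_z(c,rc,z):
    K,A,t=P(c); d=A.T@np.linalg.inv(K)@np.array([rc[1],rc[0],1.]); o=-A.T@t
    return o+d*(z-o[2])/d[2]
E
python3 - <<'E'
from h import *
for n,pt in dict(loose_mid=([169.2,280.7],.023),proud=([191.7,292.8],.1785),open=([177.5,312.5],.146),pseat=([199.7,293.5],.146),rack=([225.1,288.8],0),ob=([199.2,312.5],.012)).items(): print('scene',n,at_z('scene',*pt))
for n,pt in dict(loose=([270.4,234.8],0),proud=([212.2,258.1],.1785),open=([212.3,231.5],.146),pseat=([209.5,263.4],.146),rack=([216.1,263.1],0),ob=([225.4,241.5],.012)).items(): print('top',n,at_z('top',*pt))
s=cv2.imread('pics/scene0.png')[140:260,230:350]; cv2.imwrite('pics/s_z.png',cv2.resize(s,(600,600),interpolation=cv2.INTER_CUBIC))
s=cv2.imread('pics/top0.png')[180:290,200:330]; cv2.imwrite('pics/t_z.png',cv2.resize(s,(780,660),interpolation=cv2.INTER_CUBIC))
E
```

```text
scene loose_mid [0.46208441 0.15553941 0.023     ]
scene proud [0.6142523  0.05593192 0.1785    ]
scene open [0.60000288 0.13840761 0.146     ]
scene pseat [0.61790649 0.05675498 0.146     ]
scene rack [0.60595871 0.05855348 0.        ]
scene ob [0.59226122 0.15987344 0.012     ]
top loose [0.45745908 0.1476705  0.        ]
top proud [0.60323172 0.06763948 0.1785    ]
top open [0.6099154  0.14404691 0.146     ]
top pseat [0.6168961  0.05427226 0.146     ]
top rack [0.62429136 0.06081594 0.        ]
top ob [0.59392684 0.12671712 0.012     ]
```

View pics/s_z.png

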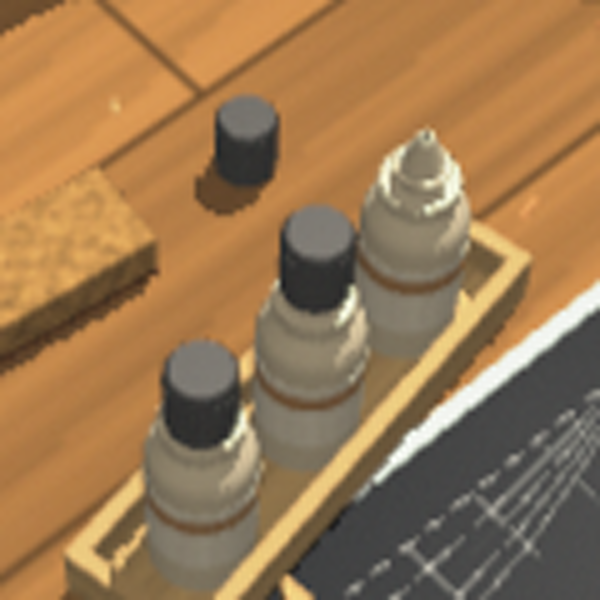

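View pics/t_z.png

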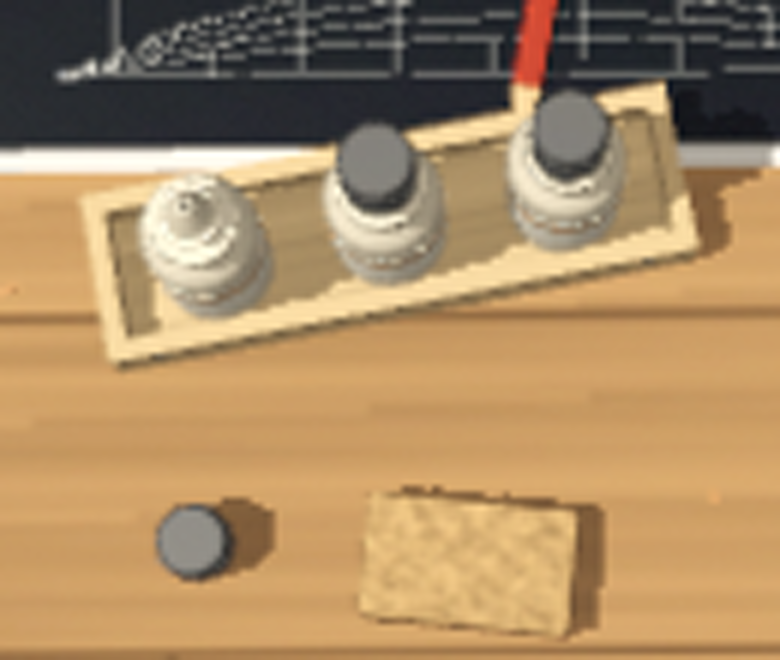

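Run:
```python
from h import *
def f(p,k,o): return (np.array(p)+.5)/k-.5+np.array(o)
S=dict(mid=(320,233),right=(201,370),loose=(247,118),tip=(427,132)); T=dict(mid=(376,158),right=(572,127),loose=(194,541),tip=(187,205))
M={c:P(c) for c in('scene','top')}
for n in S:
    a=f(S[n],5,(230,140)); b=f(T[n],6,(200,180))
    X=cv2.triangulatePoints(*[K@np.c_[A,t] for K,A,t in (M['scene'],M['top'])],a.reshape(2,1),b.reshape(2,1)); X=(X[:3]/X[3])[:,0]
    print(n,X,proj('scene',X)[0]-a,proj('top',X)[0]-b)
    for z in (.046,.181,.192,.2015): print('   ',z,at_z('scene',a[::-1],z)[:2],at_z('top',b[::-1],z)[:2])
```

```text
mid [0.61568583 0.05535273 0.20425299] [-0.12649529  0.02320781] [-0.0818101  -0.05468138]
    0.046 [0.54110148 0.13272045] [0.64727321 0.06147298]
    0.181 [0.60485181 0.06695231] [0.62019647 0.05606399]
    0.192 [0.61004628 0.06159342] [0.61799021 0.05562326]
    0.2015 [0.61453241 0.0569653 ] [0.61608481 0.05524263]
right [ 0.63122584 -0.03302947  0.19418493] [-0.31293059  0.05590965] [-0.19970406 -0.12398231]
    0.046 [0.56482571 0.02522498] [ 0.66204741 -0.0373413 ]
    0.181 [ 0.62564426 -0.02725919] [ 0.63364801 -0.03390401]
    0.192 [ 0.63059985 -0.03153568] [ 0.63133399 -0.03362394]
    0.2015 [ 0.63487967 -0.03522901] [ 0.62933551 -0.03338205]
loose [0.45637945 0.15226812 0.04860149] [-0.31499618  0.05696026] [-0.22611925 -0.14740644]
    0.046 [0.45538048 0.1543996 ] [0.45613087 0.15185863]
    0.181 [0.52972395 0.08595242] [0.44616601 0.13835793]
    0.192 [0.53578157 0.08037524] [0.44535406 0.13725787]
    0.2015 [0.54101315 0.07555858] [0.44465283 0.13630782]
tip [0.59832576 0.14244421 0.18940421] [-0.43770782  0.08099971] [-0.28719272 -0.20553816]
    0.046 [0.52962752 0.22547424] [0.62432748 0.15643366]
    0.181 [0.59479576 0.14824386] [0.59930493 0.14252338]
    0.192 [0.60010576 0.14195101] [0.59726605 0.14138995]
    0.2015 [0.60469168 0.13651628] [0.59550521 0.14041108]
```

Run:
```python
from h import *
s=r.read_state(); A=R.from_quat(s['eef_rot']).as_matrix(); print(A.round(3)); print(s['ee_pos'])
Y=A[:,1]; print(np.degrees(np.arctan2(Y[1],Y[0])))
# correction to make tool x straight down, no yaw change
z=np.array([0,0,-1.]); y=Y-Y@z*z; y/=np.linalg.norm(y); B=np.c_[z,y,np.cross(z,y)]
print(np.degrees(R.from_matrix(B@A.T).as_rotvec()))
```

```text
[[-0.     0.283  0.959]
 [ 0.     0.959 -0.283]
 [-1.     0.    -0.   ]]
[0.17676978 0.59949804 0.24758977]
73.56605575839866
[-6.80285961e-03 -7.01399027e-04 -1.43397008e-07]
```

```bash
python3 -m pendant '[{"translation":[2.8,-3.4,0.35],"angular":[0,0,1],"hand":1},{"translation":[2.8,-3.4,0.35],"angular":[0,0,1],"hand":1},{"translation":[2.8,-3.4,0.35],"angular":[0,0,1],"hand":1},{"translation":[2.8,-3.4,0.35],"angular":[0,0,1],"hand":1},{"translation":[2.8,-3.4,0.35],"angular":[0,0,1],"hand":1},{"translation":[2.8,-3.4,0.35],"angular":[0,0,1],"hand":1},{"translation":[2.8,-3.4,0.35],"angular":[0,0,1],"hand":1},{"translation":[2.8,-3.4,0.35],"angular":[0,0,1],"hand":1},{"translation":[2.8,-3.4,0.35],"angular":[0,0,1],"hand":1},{"translation":[2.8,-3.4,0.35],"angular":[0,0,1],"hand":1},{"translation":[2.8,-3.4,0.35],"angular":[0,0,1],"hand":1},{"translation":[2.8,-3.4,0.35],"angular":[0,0,1],"hand":1},{"translation":[2.8,-3.4,0.35],"angular":[0,0,1],"hand":1},{"translation":[2.8,-3.4,0.35],"angular":[0,0,1],"hand":1},{"translation":[2.8,-3.4,0.35],"angular":[0,0,1.2],"hand":1},{"translation":[2.8,-3.4,0.35],"angular":[0,0,1.2],"hand":1},{"translation":[0,0,0],"angular":[0,0,0],"hand":1},{"translation":[0,0,0],"angular":[0,0,0],"hand":1}]'
python3 - <<'E'
from h import *
s=r.read_state(); A=R.from_quat(s['eef_rot']).as_matrix(); print(A.round(3)); print(s['ee_pos'],s['time'])
im=r.camera('wrist'); cv2.imwrite('pics/w1.png',im[:,:,::-1])
for n in ((.6155,.0555,.2015),(.599,.1435,.181),(.631,-.033,.192),(.456,.153,.046)): print(n,proj('wrist',n))
for n in ("proud_cap_mid","open_bottle_seat"): print(n,r.mark_of('wrist',n)[:2])
E
```

```text
time: 2.65
ee_pos: [0.6251, 0.0544, 0.3033]
eef_rot: [0.001, 0.707, -0.001, 0.707]
ft_force: [0.1, 0.7, 0.6]
width: 0.0872
[[-0.     0.003  1.   ]
 [-0.     1.    -0.003]
 [-1.    -0.    -0.   ]]
[0.62510974 0.0544333  0.30325272] 2.65
(0.6155, 0.0555, 0.2015) [[278.93266175 210.75623142]]
(0.599, 0.1435, 0.181) [[385.07468712 185.00635101]]
(0.631, -0.033, 0.192) [[171.21810319 225.83287261]]
(0.456, 0.153, 0.046) [[366.13413021  35.47521376]]
proud_cap_mid [{'point': [204.0, 280.7], 'confidence': 0.73}]
open_bottle_seat [{'point': [174.0, 372.9], 'confidence': 0.92}]
```

View pics/w1.png

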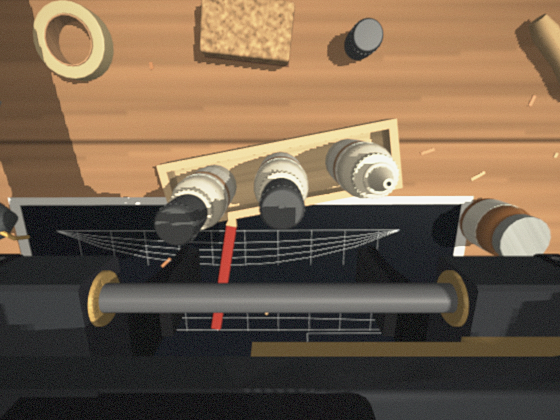

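Run:
```python
import cv2
s=cv2.imread('pics/w1.png')[140:250,260:410]; cv2.imwrite('pics/w1a.png',cv2.resize(s,(750,550),interpolation=cv2.INTER_CUBIC)*1)
s=cv2.imread('pics/w1.png'); a=cv2.convertScaleAbs(s[160:250,145:315],alpha=1.8,beta=20); cv2.imwrite('pics/w1b.png',cv2.resize(a,(680,360),interpolation=cv2.INTER_CUBIC))
a=cv2.convertScaleAbs(s[5:75,330:400],alpha=1.8,beta=20); cv2.imwrite('pics/w1c.png',cv2.resize(a,(560,560),interpolation=cv2.INTER_CUBIC))
```

```text
(no output)
```

View pics/w1a.png

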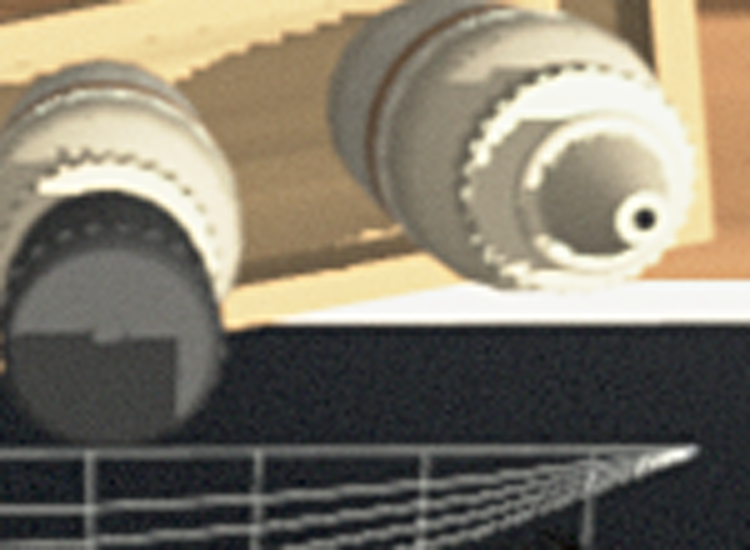

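View pics/w1b.png

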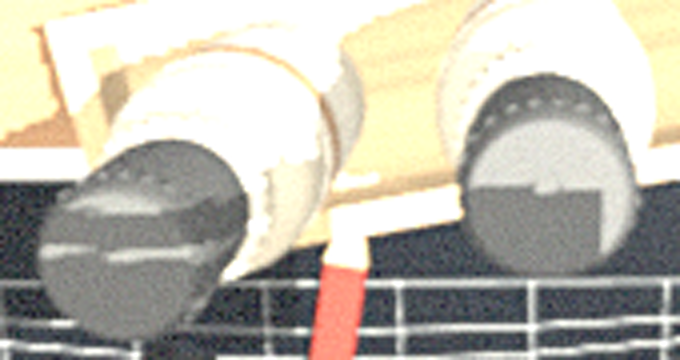

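View pics/w1c.png

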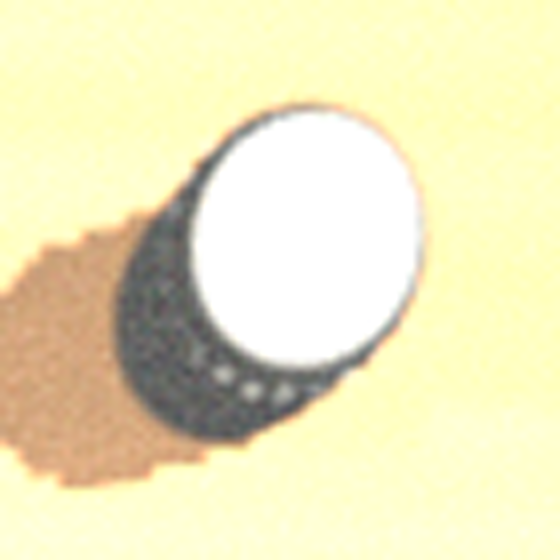

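Run:
```python
from h import *
print('proud',at_z('wrist',(208.4,282.2),.2015)); print('tip',at_z('wrist',(183.2,388.2),.181)); print('loose',at_z('wrist',(34.1,368.),.046))
print(r.read_state()['time'])
```

```text
proud [0.61337947 0.05911685 0.2015    ]
tip [0.59708545 0.14709713 0.181     ]
loose [0.45413717 0.15586141 0.046     ]
2.8
```

```bash
python3 -m pendant '[{"translation":[-0.4,0.1,-0.5],"angular":[0,0,0],"hand":-1},{"translation":[-0.4,0.1,-0.5],"angular":[0,0,0],"hand":-1},{"translation":[-0.3,0.1,-1],"angular":[0,0,0],"hand":-1},{"translation":[0,0,-1],"angular":[0,0,0],"hand":-1},{"translation":[0,0,-1],"angular":[0,0,0],"hand":-1},{"translation":[0,0,-1],"angular":[0,0,0],"hand":-1},{"translation":[0,0,-1],"angular":[0,0,0],"hand":-1},{"translation":[0,0,-0.8],"angular":[0,0,0],"hand":-1},{"translation":[0,0,0],"angular":[0,0,0],"hand":-1},{"translation":[0,0,0],"angular":[0,0,0],"hand":-1}]' 30
python3 - <<'E'
from h import *
for c in('wrist','scene'):
    im=r.camera(c)[:,:,::-1]; cv2.imwrite(f'pics/{c}2.png',im if c=='wrist' else cv2.resize(im[140:260,230:350],(600,600)))
E
```

```text
time: 3.8
ee_pos: [0.6139, 0.0584, 0.2356]
eef_rot: [0.0, 0.707, -0.0, 0.707]
ft_force: [-0.3, 0.1, 0.1]
width: 0.015
```

View pics/wrist2.png

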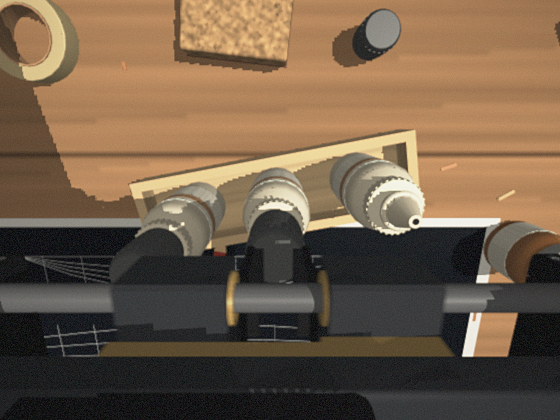

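View pics/scene2.png

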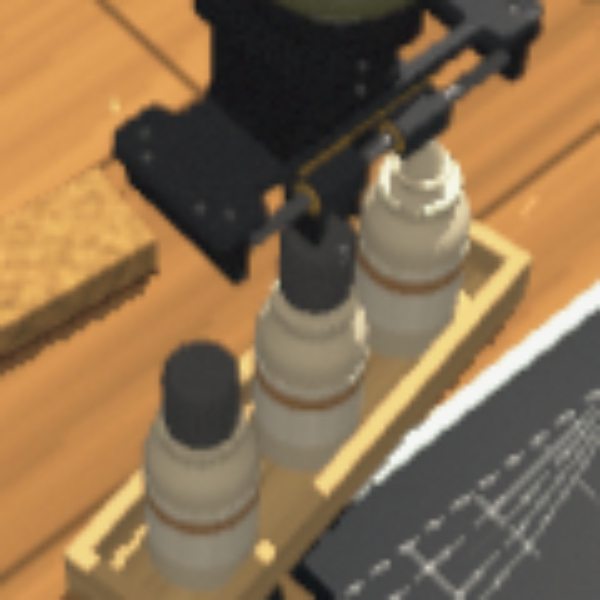

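```bash
python3 -m pendant '[{"translation":[0,-0.1,-0.2],"angular":[0,0,0],"hand":-1},{"translation":[0,0,-0.2],"angular":[0,0,0],"hand":-1},{"translation":[0,0,-0.2],"angular":[0,0,0],"hand":-1},{"translation":[0,0,-0.2],"angular":[0,0,0],"hand":-1},{"translation":[0,0,-0.1],"angular":[0,0,0],"hand":-1},{"translation":[0,0,-0.1],"angular":[0,0,0],"hand":-1}]' ; python3 -m pendant '[{"translation":[0,0,-0.2],"angular":[0,0,0],"hand":-1},{"translation":[0,0,-0.2],"angular":[0,0,0],"hand":-1}]'
```

```text
time: 4.5
ee_pos: [0.614, 0.0575, 0.2259]
eef_rot: [0.0, 0.707, -0.0, 0.707]
ft_force: [-0.4, -0.2, 5.8]
width: 0.0005
time: 4.7
ee_pos: [0.6141, 0.0576, 0.2221]
eef_rot: [0.0, 0.707, -0.0, 0.707]
ft_force: [0.4, 0.1, 0.3]
width: 0.0006
```

```bash
python3 -m pendant '[{"translation":[0,0,-0.2],"angular":[0,0,0],"hand":-1},{"translation":[0,0,-0.2],"angular":[0,0,0],"hand":-1}]' ; python3 -m pendant '[{"translation":[0,0,-0.1],"angular":[0,0,0],"hand":-1}]';  python3 -m pendant '[{"translation":[0,0,-0.1],"angular":[0,0,0],"hand":-1}]'
```

```text
time: 4.9
ee_pos: [0.6138, 0.0575, 0.2174]
eef_rot: [0.0, 0.707, -0.0, 0.707]
ft_force: [-2.4, -0.2, 19.5]
width: 0.0002
time: 5.0
ee_pos: [0.614, 0.0575, 0.2175]
eef_rot: [0.0, 0.707, -0.0, 0.707]
ft_force: [-4.2, -0.5, 14.5]
width: 0.0004
time: 5.1
ee_pos: [0.6141, 0.0575, 0.2174]
eef_rot: [0.001, 0.707, 0.0, 0.708]
ft_force: [-6.7, -0.6, 20.9]
width: 0.0003
```

```bash
python3 -m pendant '[{"translation":[0,0,0.2],"angular":[0,0,0],"hand":-1},{"translation":[0,0,1.6],"angular":[0,0,0],"hand":-1},{"translation":[0,0,2],"angular":[0,0,0],"hand":-1},{"translation":[-2.3,1.6,0],"angular":[0,0,0],"hand":0},{"translation":[-2.3,1.6,0],"angular":[0,0,0],"hand":0.6},{"translation":[-2.3,1.6,0],"angular":[0,0,0],"hand":0.6},{"translation":[-2.3,1.6,0],"angular":[0,0,0],"hand":0.6},{"translation":[-2.3,1.6,0],"angular":[0,0,0],"hand":0.6},{"translation":[-2.3,1.6,0],"angular":[0,0,0],"hand":0.6},{"translation":[0,0,-2.5],"angular":[0,0,0],"hand":0.6},{"translation":[0,0,-2.5],"angular":[0,0,0],"hand":0.6},{"translation":[0,0,-2.5],"angular":[0,0,0],"hand":0.6},{"translation":[0,0,-2.5],"angular":[0,0,0],"hand":0.6},{"translation":[0,0,0],"angular":[0,0,0],"hand":0.6},{"translation":[0,0,0],"angular":[0,0,0],"hand":0.6}]'
python3 - <<'E'
from h import *
for c in('wrist','scene','top'):
    im=r.camera(c)[:,:,::-1]; cv2.imwrite(f'pics/{c}3.png',im)
print(r.read_state()['ee_pos'])
print(proj('wrist',[(.4552,.154,.046)]))
im=cv2.imread('pics/scene3.png');cv2.imwrite('pics/scene3z.png',cv2.resize(im[140:260,230:350],(600,600)))
E
```

```text
time: 6.6
ee_pos: [0.4758, 0.1534, 0.1539]
eef_rot: [0.0, 0.707, -0.0, 0.707]
ft_force: [0.5, -0.3, 0.6]
width: 0.0695
[0.47656776 0.1537786  0.15499016]
[[279.63828427 193.14688739]]
```

View pics/wrist3.png

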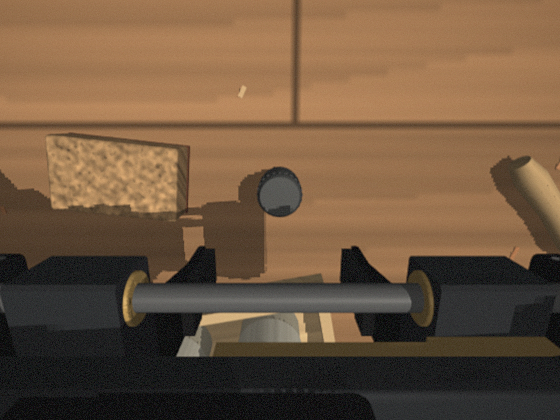

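View pics/scene3z.png

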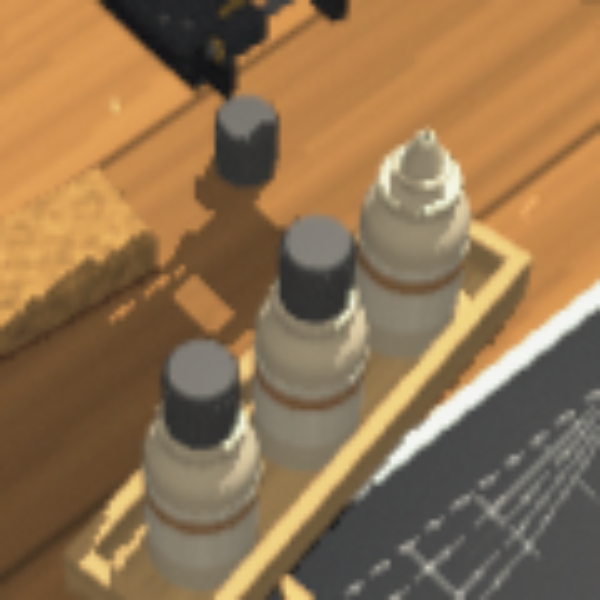

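```bash
python3 -m pendant '[{"translation":[-1.1,0,-1],"angular":[0,0,0],"hand":0.6},{"translation":[-1,0,-1],"angular":[0,0,0],"hand":0.6},{"translation":[0,0,-2.5],"angular":[0,0,0],"hand":0.6},{"translation":[0,0,-2.5],"angular":[0,0,0],"hand":0.6},{"translation":[0,0,-2.5],"angular":[0,0,0],"hand":0.6},{"translation":[0,0,-1.5],"angular":[0,0,0],"hand":0.6},{"translation":[0,0,-1],"angular":[0,0,0],"hand":0.6},{"translation":[0,0,-0.3],"angular":[0,0,0],"hand":0.6},{"translation":[0,0,0],"angular":[0,0,0],"hand":0.6},{"translation":[0,0,0],"angular":[0,0,0],"hand":0.6}]'
python3 - <<'E'
from h import *
print(r.read_state()['ee_pos'])
for c in('wrist','scene'):
    im=r.camera(c)[:,:,::-1]; cv2.imwrite(f'pics/{c}4.png',im)
im=cv2.imread('pics/scene4.png');cv2.imwrite('pics/scene4z.png',cv2.resize(im[100:220,220:340],(600,600)))
E
```

```text
time: 7.75
ee_pos: [0.4554, 0.1538, 0.0315]
eef_rot: [0.001, 0.707, 0.0, 0.708]
ft_force: [1.0, 0.9, 0.4]
width: 0.0697
[0.45544243 0.1538071  0.0314989 ]
```

View pics/wrist4.png

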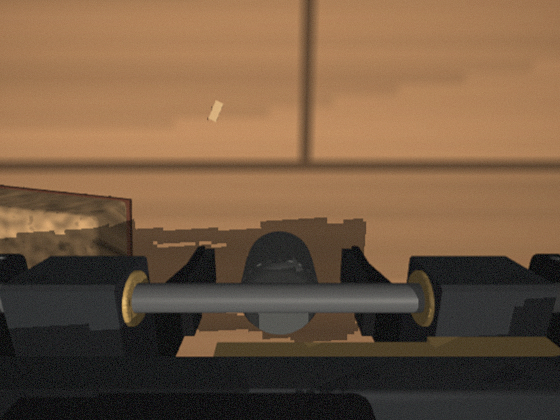

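View pics/scene4z.png

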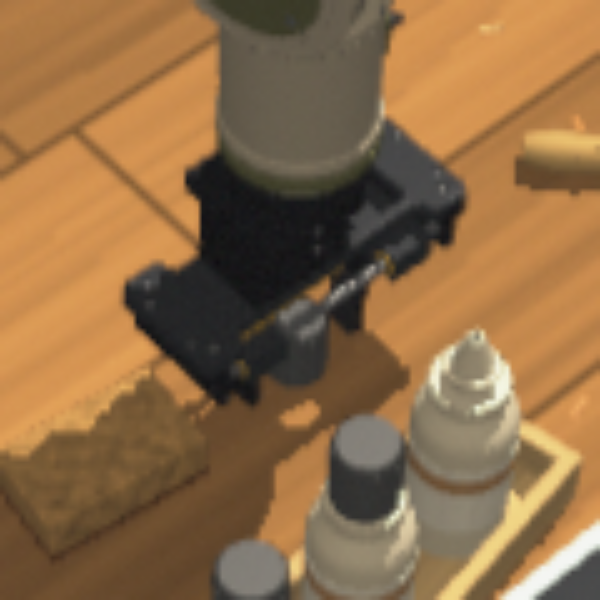

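```bash
python3 -m pendant '[{"translation":[0,0,0],"angular":[0,0,0],"hand":-0.2},{"translation":[0,0,0],"angular":[0,0,0],"hand":-1},{"translation":[0,0,0],"angular":[0,0,0],"hand":-1},{"translation":[0,0,0],"angular":[0,0,0],"hand":-1},{"translation":[0,0,0],"angular":[0,0,0],"hand":-1},{"translation":[0,0,0],"angular":[0,0,0],"hand":-1},{"translation":[0,0,0],"angular":[0,0,0],"hand":-1}]' 45; python3 -m pendant '[{"translation":[0,0,1],"angular":[0,0,0],"hand":-1},{"translation":[0,0,3],"angular":[0,0,0],"hand":-1},{"translation":[0,0,5],"angular":[0,0,0],"hand":-1},{"translation":[0,0,5],"angular":[0,0,0],"hand":-1},{"translation":[0,0,5],"angular":[0,0,0],"hand":-1},{"translation":[0,0,3],"angular":[0,0,0],"hand":-1},{"translation":[0,0,1],"angular":[0,0,0],"hand":-1},{"translation":[0,0,0],"angular":[0,0,0],"hand":-1},{"translation":[0,0,0],"angular":[0,0,0],"hand":-1}]'
python3 - <<'E'
from h import *
print(r.read_state()['ee_pos'])
for c in('wrist','scene','top'):
    im=r.camera(c)[:,:,::-1]; cv2.imwrite(f'pics/{c}5.png',im)
s=r.read_state(); p=s['ee_pos']; print(proj('wrist',p+np.array([0,0,-.004-.025])),proj('wrist',p+np.array([0,0,-.0315+.046])))
E
```

```text
time: 8.55
ee_pos: [0.4548, 0.1535, 0.0306]
eef_rot: [0.0, 0.707, -0.0, 0.707]
ft_force: [-0.8, 0.4, 1.3]
width: 0.0353
time: 9.45
ee_pos: [0.4542, 0.1532, 0.2594]
eef_rot: [-0.0, 0.708, -0.0, 0.707]
ft_force: [-0.2, -0.2, -0.6]
width: 0.0346
[0.45421727 0.15324312 0.2593538 ]
[[280.31967956 260.41191991]] [[281.01146236 301.67645447]]
```

View pics/wrist5.png

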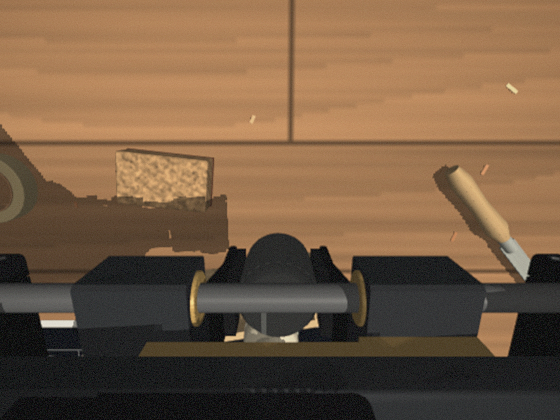

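View pics/scene5.png

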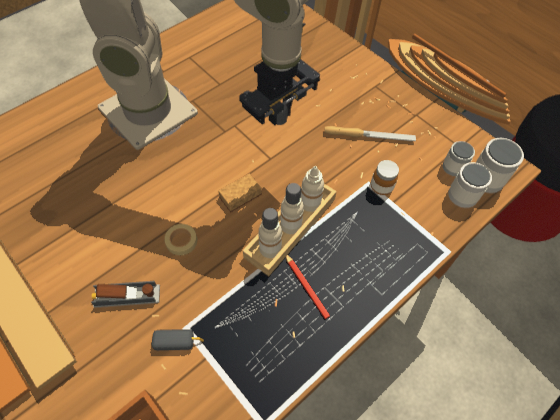

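```bash
python3 -m pendant '[{"translation":[1.5,-0.1,0],"angular":[0,0,0],"hand":-1},{"translation":[3,-0.15,0],"angular":[0,0,0],"hand":-1},{"translation":[3.5,-0.2,0],"angular":[0,0,0],"hand":-1},{"translation":[3.3,-0.2,0],"angular":[0,0,0],"hand":-1},{"translation":[2,-0.1,-0.6],"angular":[0,0,0],"hand":-1},{"translation":[1,0,-1.2],"angular":[0,0,0],"hand":-1},{"translation":[0,0,-1.2],"angular":[0,0,0],"hand":-1},{"translation":[0,0,-0.6],"angular":[0,0,0],"hand":-1},{"translation":[0,0,0],"angular":[0,0,0],"hand":-1},{"translation":[0,0,0],"angular":[0,0,0],"hand":-1},{"translation":[0,0,0],"angular":[0,0,0],"hand":-1}]'
python3 - <<'E'
from h import *
print(r.read_state()['ee_pos'])
for c in('wrist','scene','top'):
    im=r.camera(c)[:,:,::-1]; cv2.imwrite(f'pics/{c}6.png',im)
im=cv2.imread('pics/scene6.png');cv2.imwrite('pics/scene6z.png',cv2.resize(im[130:220,270:360],(720,720),interpolation=cv2.INTER_CUBIC)[:600])
im=cv2.imread('pics/top6.png');cv2.imwrite('pics/top6z.png',cv2.resize(im[180:270,200:330],(780,540),interpolation=cv2.INTER_CUBIC))
E
```

```text
time: 10.7
ee_pos: [0.5977, 0.1463, 0.2255]
eef_rot: [0.0, 0.707, 0.0, 0.708]
ft_force: [-0.1, -0.4, 0.9]
width: 0.0352
[0.5976846  0.14628538 0.22548456]
```

View pics/wrist6.png

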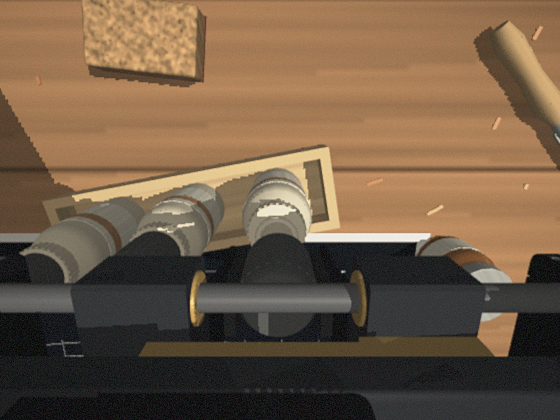

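View pics/scene6z.png

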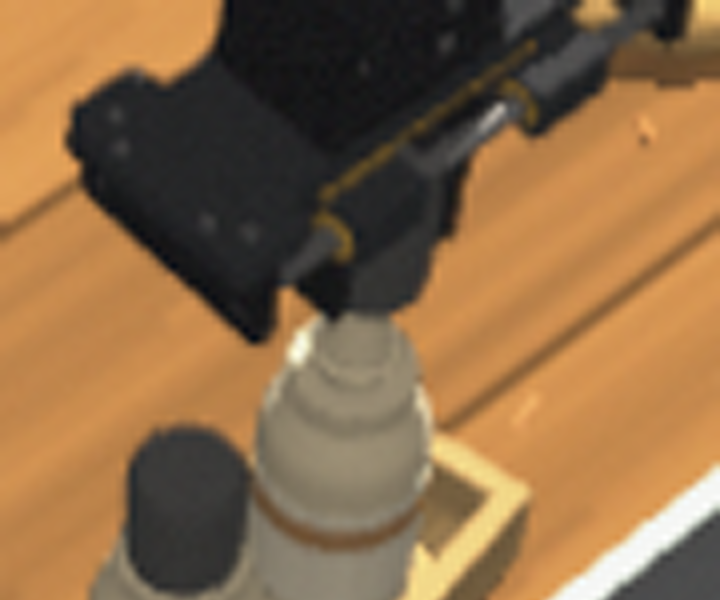

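View pics/top6z.png

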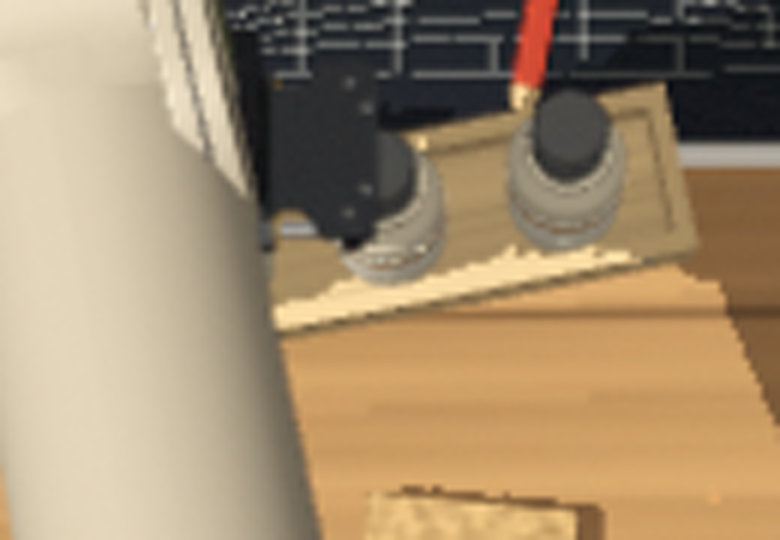

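```bash
python3 -m pendant '[{"translation":[0,-0.05,-0.5],"angular":[0,0,0],"hand":-1},{"translation":[0,0,-0.7],"angular":[0,0,0],"hand":-1},{"translation":[0,0,-0.7],"angular":[0,0,0],"hand":-1},{"translation":[0,0,-0.6],"angular":[0,0,0],"hand":-1},{"translation":[0,0,-0.4],"angular":[0,0,0],"hand":-1},{"translation":[0,0,-0.3],"angular":[0,0,0],"hand":-1},{"translation":[0,0,0],"angular":[0,0,0],"hand":-1}]' ; python3 -m pendant '[{"translation":[0,0,-0.2],"angular":[0,0,0],"hand":-1},{"translation":[0,0,0],"angular":[0,0,0],"hand":-1}]'
python3 - <<'E'
from h import *
for c in('wrist','scene'):
    im=r.camera(c)[:,:,::-1]; cv2.imwrite(f'pics/{c}7.png',im)
im=cv2.imread('pics/scene7.png');cv2.imwrite('pics/scene7z.png',cv2.resize(im[130:220,270:360],(720,720),interpolation=cv2.INTER_CUBIC)[:600])
im=cv2.imread('pics/wrist7.png');im=cv2.convertScaleAbs(im[160:350,180:380],alpha=1.7,beta=10);cv2.imwrite('pics/wrist7z.png',cv2.resize(im,(600,570),interpolation=cv2.INTER_CUBIC)[:600])
E
```

```text
time: 11.55
ee_pos: [0.5976, 0.1455, 0.1921]
eef_rot: [0.0, 0.707, -0.0, 0.707]
ft_force: [-0.2, 0.1, -0.7]
width: 0.0349
time: 11.75
ee_pos: [0.5978, 0.1455, 0.1905]
eef_rot: [0.0, 0.707, -0.0, 0.707]
ft_force: [-0.9, 1.0, 0.3]
width: 0.035
```

View pics/wrist7z.png

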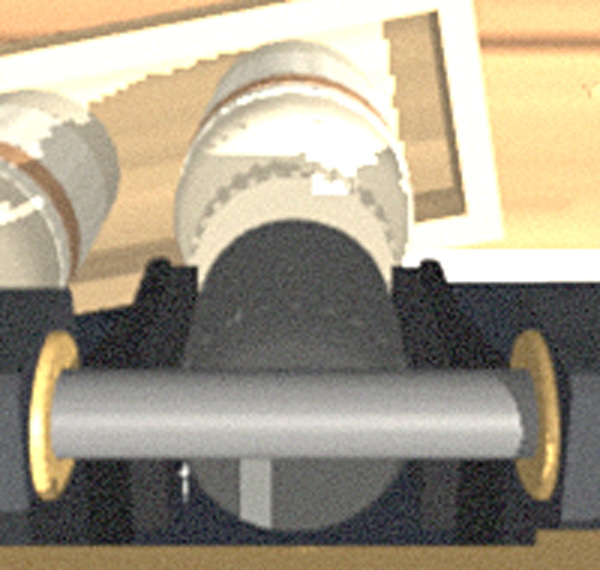

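View pics/scene7z.png

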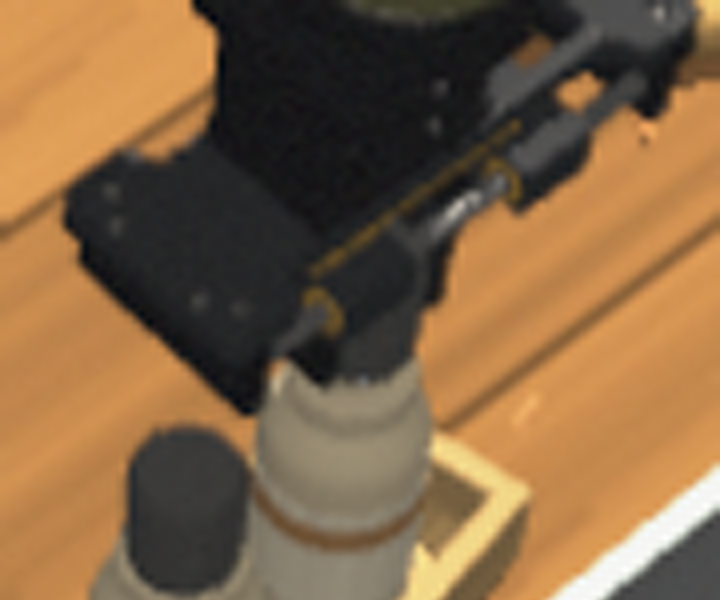

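```bash
python3 -m pendant '[{"translation":[0,0,-0.2],"angular":[0,0,0],"hand":-1},{"translation":[0,0,-0.2],"angular":[0,0,0],"hand":-1}]' 55; python3 -m pendant '[{"translation":[0,0,-0.2],"angular":[0,0,0],"hand":-1}]'; python3 -m pendant '[{"translation":[0,0,-0.2],"angular":[0,0,0],"hand":-1}]'
```

```text
time: 12.05
ee_pos: [0.5979, 0.1455, 0.1866]
eef_rot: [0.0, 0.707, -0.0, 0.707]
ft_force: [-0.6, 0.2, 1.2]
width: 0.0352
time: 12.15
ee_pos: [0.5977, 0.1455, 0.1847]
eef_rot: [0.0, 0.707, -0.0, 0.707]
ft_force: [-2.9, -0.8, 8.1]
width: 0.0347
time: 12.25
ee_pos: [0.5978, 0.1454, 0.1829]
eef_rot: [0.0, 0.707, -0.0, 0.707]
ft_force: [-2.8, 0.3, 6.6]
width: 0.0348
```

```bash
python3 -m pendant '[{"translation":[0,0,-0.2],"angular":[0,0,0],"hand":-1}]'; python3 -m pendant '[{"translation":[0,0,-0.2],"angular":[0,0,0],"hand":-1}]'; python3 -m pendant '[{"translation":[0,0,-0.2],"angular":[0,0,0],"hand":-1}]'
```

```text
time: 12.35
ee_pos: [0.5978, 0.1454, 0.1807]
eef_rot: [0.0, 0.707, -0.0, 0.707]
ft_force: [-1.3, -1.3, -0.2]
width: 0.035
time: 12.45
ee_pos: [0.5975, 0.1455, 0.1781]
eef_rot: [0.0, 0.707, -0.0, 0.707]
ft_force: [0.5, 0.2, -0.5]
width: 0.0347
time: 12.55
ee_pos: [0.5978, 0.1455, 0.1765]
eef_rot: [0.0, 0.707, -0.0, 0.707]
ft_force: [-7.4, -1.4, 19.6]
width: 0.0348
```

```bash
for i in 1 2 ; do python3 -m pendant '[{"translation":[0,0,0],"angular":[0,0,0],"hand":-1},{"translation":[0,0,0],"angular":[0,0,0],"hand":-1}]'; done
python3 - <<'E'
from h import *
for c in('wrist','scene'):
    im=r.camera(c)[:,:,::-1]; cv2.imwrite(f'pics/{c}8.png',im)
im=cv2.imread('pics/scene8.png');cv2.imwrite('pics/scene8z.png',cv2.resize(im[130:250,250:370],(600,600),interpolation=cv2.INTER_CUBIC)[:600])
im=cv2.imread('pics/wrist8.png');im=cv2.convertScaleAbs(im[160:350,180:380],alpha=1.7,beta=10);cv2.imwrite('pics/wrist8z.png',cv2.resize(im,(600,570),interpolation=cv2.INTER_CUBIC)[:600])
E
```

```text
time: 12.75
ee_pos: [0.5978, 0.1455, 0.1766]
eef_rot: [0.0, 0.707, -0.0, 0.707]
ft_force: [-0.1, 0.2, 2.7]
width: 0.035
time: 12.95
ee_pos: [0.5979, 0.1455, 0.1767]
eef_rot: [0.0, 0.707, -0.0, 0.707]
ft_force: [-1.0, -0.0, 2.3]
width: 0.035
```

View pics/wrist8z.png

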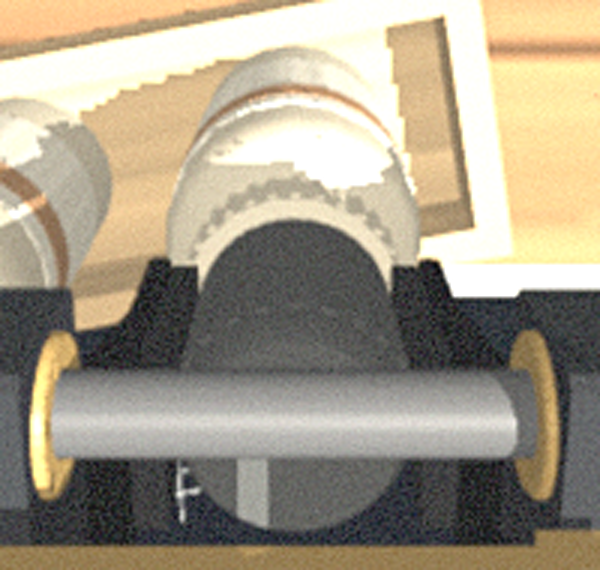

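View pics/scene8z.png

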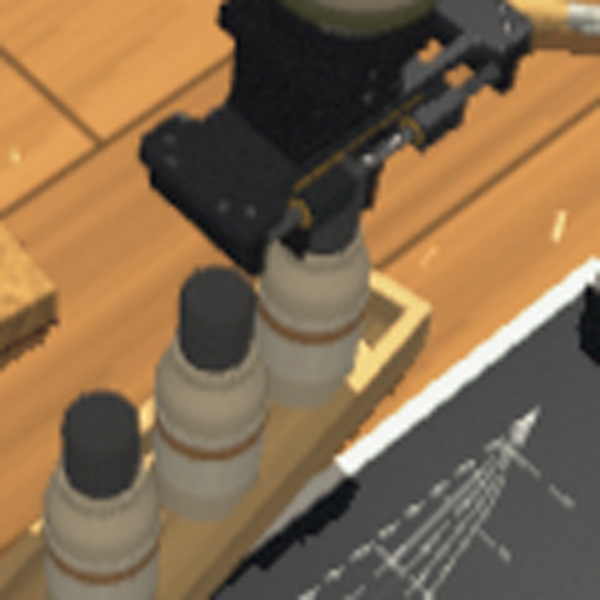

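```bash
python3 -m pendant '[{"translation":[0,0,-0.1],"angular":[0,0,0],"hand":-1},{"translation":[0,0,0],"angular":[0,0,0],"hand":-1},{"translation":[0,0,0],"angular":[0,0,0],"hand":-1},{"translation":[0,0,0],"angular":[0,0,0],"hand":-1}]'; python3 -m pendant '[{"translation":[0,0,0],"angular":[0,0,0],"hand":-1},{"translation":[0,0,0],"angular":[0,0,0],"hand":-1},{"translation":[0,0,0],"angular":[0,0,0],"hand":-1},{"translation":[0,0,0],"angular":[0,0,0],"hand":-1}]'
```

```text
time: 13.45
ee_pos: [0.5979, 0.1455, 0.1766]
eef_rot: [0.0, 0.707, -0.0, 0.707]
ft_force: [-4.3, -0.6, 9.1]
width: 0.0348
time: 13.85
ee_pos: [0.5979, 0.1455, 0.1766]
eef_rot: [0.0, 0.707, -0.0, 0.707]
ft_force: [-4.6, -0.8, 9.7]
width: 0.035
```

```bash
python3 -m pendant '[{"translation":[0,0,0],"angular":[0,0,0],"hand":-1},{"translation":[0,0,0],"angular":[0,0,0],"hand":-1},{"translation":[0,0,0],"angular":[0,0,0],"hand":-1},{"translation":[0,0,0],"angular":[0,0,0],"hand":-1},{"translation":[0,0,0],"angular":[0,0,0],"hand":-1},{"translation":[0,0,0],"angular":[0,0,0],"hand":-1}]'; python3 -c "
from bench import r
print(r.close_job())"
```

```text
time: 14.45
ee_pos: [0.5979, 0.1455, 0.1766]
eef_rot: [0.0, 0.707, -0.0, 0.707]
ft_force: [-4.7, -1.2, 10.6]
width: 0.035
the job is handed in; nothing more can be done
None
```

Both caps are on and pressed home, and I handed the job in at 14.5 s with the arm still pressing on the last cap. The system reported no verdict.

- **Cap not yet clicked (middle bottle):** I pushed it down with the closed fingertips. The force rose to about 6 N, dropped to almost nothing at the click, then reached about 20 N on the collar. Its top ended near 192 mm above the bench, the height of a cap fully home, and the scene picture agreed.
- **Loose cap:** I gripped it, set it on the bare spout and pressed it through the click. I read about 8 N before the drop. The hand stopped where the rim meets the collar, to within about 0.1 mm by the hand's height, and both cameras showed the cap straight and centred.
- **Final press:** The force had settled to about 2 N after the cap bottomed out, so I pressed 1 mm further. It then held at 9 to 11 N over the last second or so before hand-in.

**Disagreements:** The wrist and fixed cameras differed by up to about 6 mm on the caps' positions, most of it sideways on the bare spout. I averaged them and checked against the hand before gripping and pressing. About 5 N of sideways force was also showing at the wrist at hand-in.

Nothing else on the bench was touched as far as I could tell; I made no separate check of the other items at the end.

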